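# Open the latched service panel of a microscope lamp supply

### The job

The lamp in the microscope's power supply is due for a change, so open its sloping service panel: turn both black T-bar quarter-turn latches counter-clockwise to their unlocked stops (orange stripe at the green mark), then swing the panel smoothly up on its hinge until it is at or close to its stop. Leave it standing wide open with both latches still unlocked, do not fling it or let it fall, and leave the things on and around the supply where they are.

Things in the scene. Friction and masses are not known exactly. Their poses are not given: they have to be found in the camera images.
- console: White lamp power supply fixed on the bench: 360 mm wide (y), 250 deep (x), 170 high, hollow; black fascia to the robot (-x). Origin: centre of underside, z up. Front wall 85 mm high; from it a face slopes up and away at 25 degrees for 200 mm to the flat top (whose front edge, the hinge line, is 56 mm beyond the origin in x). The aluminium service panel covers the sloping face
- panel (a joint): Service panel (360 x 200 x 4 mm, 0.5 kg), hinged on its upper, far edge: 0 = shut on the slope, grows as the lower edge is lifted, stop at 1.40 rad. Friction hinge (1 N m; about 9 N at the handle lifts it): stays where it is left. While a latch is locked, its pawl under the console's front flange holds the panel shut (10 mrad play)
- panel_hinge (a point): Middle of the hinge line. Frame = the panel's own: x up the slope, away from the robot; y along the hinge to the robot's left; z square out of the panel. Shut, z leans 25 degrees from vertical back towards the robot. The outer face is 4 mm along z, the lower edge at x = -200 mm. Opening turns the panel about +y
- panel_handle (a point): Middle of the black bow handle's round bar: 12 mm thick, 90 mm long along the panel's y, mid-width, 28 mm up from the panel's lower edge, bar axis 40 mm off the outer face (172 mm down the slope from the hinge line, 44 mm out). Frame as panel_hinge
- latch_left (a joint): Left (+y) quarter-turn cam latch: 0 = locked, bar in line with the slope, orange stripe down at the red mark; turns counter-clockwise seen from outside (about the panel's +z) to its stop 1.571 = fully unlocked, bar across the slope, stripe at the green mark on its right. Friction 0.08 N m, stays where left. Its pawl clears the flange from about 1.0 rad. Starts at 0 to 0.35
- latch_right (a joint): Right (-y) quarter-turn cam latch; same make, sense and values as latch_left
- latch_left_grip (a point): Centre of the left latch's black T-bar: 64 mm long, 12 thick, 20 tall (14 to 34 mm off the panel face; this point is 24 mm off it, on the turning axis), on a 17 mm stem; 118 mm left of the panel's middle, 36 mm up from its lower edge. Frame: z = turning axis, out of the panel; x along the bar (stripe at -x)
- latch_right_grip (a point): Centre of the right latch's T-bar, 118 mm right of the panel's middle; otherwise as latch_left_grip
- slide_box: Bystander: blue slide box with a paper label, 58 x 102 x 34 mm, on the console's flat top behind the panel. Origin: centre of underside
- objective: Bystander: steel microscope objective standing upright beside the console, 36 mm diameter, 68 mm high. Origin: centre of underside
- eyepiece: Bystander: black eyepiece standing upright beside the console, 45 mm diameter, 66 mm high. Origin: centre of underside
- solvent_bottle: Bystander: white bottle with blue cap, 64 mm diameter, 150 mm high, beside the console. Origin: centre of underside
- sample_jar: Bystander: amber jar with white lid, 70 mm diameter, 75 mm high, beside the console. Origin: centre of underside
- sample_dish: Bystander: clear covered dish with a pink sample, 94 mm diameter, 20 mm high, on the bench in front of the console. Origin: centre of underside
- screwdriver: Bystander: blue-handled screwdriver, 190 mm long, 26 mm thick, lying on the bench in front of the console. Origin: under the middle of its length

How it is judged:
By the outcome, as a careful person would: the job done as asked, in the order asked, and still so for the second after the job is handed in, with the robot touching nothing.
It also fails if it takes over 62 s, if anything falls off the work surface, if the arm or the gripper's body presses on something with over 40 N, if the wrist force passes 120 N, or if a joint passes its speed limit or range.

### The arm

A 7-joint arm with a two-finger parallel gripper is mounted at the origin on the work surface. World frame = base frame: x ahead of the robot, y to its left, z up, the work surface at z = 0. Lengths are in m, angles in rad, forces in N, time in s.
With the tool pointing down it reaches from about 0.35 to 0.9 m from the base axis. Payload 7.2 kg.
Tool frame: the origin (TCP) lies midway between the tips of the shut fingers; the grasp point (between the pads) lies bot.grip_point_offset behind it (bot.grip_point_offset is the distance from the TCP to the grasp point, in m); z points along the fingers, y is the line along which they close (so a half turn about z gives the same grasp; the last joint's range is limited). The gripper opens to 85 mm and grips with 20 to 120 N. Pads are 22 mm wide; open, the fingers measure 114 mm over their backs; the gripper's body (76 mm by 85 mm) begins 54 mm behind the grasp point. The pads swing forward as they close: fully open they stand 13 mm farther back than shut.
Start: joints at [-1.241, 0.411, -0.013, 1.596, 0.006, 1.134, -0.082], TCP at [0.242, 0.576, 0.201] pointing down, gripper open.
Joint ranges: [-2.95, 2.95], [-0.29, 1.99], [-1.47, 1.44], [0.14, 2.54], [-1.03, 4.17], [0.13, 1.85], [-2.86, 2.86]. Speed limits (rad/s): [2.39, 2.39, 3.01, 3.01, 3.14, 3.14, 3.14].

### API

Orientations are given as a 3x3 rotation matrix whose columns are the frame's x, y, z axes.
In Python, from station import bot gives the robot as it stands.
- The arm moves only by the shell command python3 drive.py 'ROWS' [FORCE]. ROWS is a JSON list of rows, 1 to 8 of them, each of 7 numbers: dx, dy, dz in m, then a rotation vector rx, ry, rz in rad, then the finger opening in m; each row shifts and turns the commanded pose from where the row before left it, along the tool's axes as they then stand; what a row does not reach is not made up. A row lasts 1/12 s, in which the tool goes at most 0.0417 m and 0.125 rad, less where a joint would pass 70% of its speed; a pose out of reach is approached as far as the arm can. The fingers move at their own pace and stop on an object; FORCE is the grip in N (left out, the last holds). Time passes only in rows, so rows that do not move let the fingers close. It prints the time, the measured TCP pose, the force, the opening and the grip force at its end.
- bot.get_obs(): the state, without advancing time (a new reading comes with each control period).
- bot.read_camera(name): name is "scene" or "side" or "wrist"; returns the picture (480x640x3 uint8, red, green, blue); there is no depth.
- bot.camera_info(name): a dict with "mtx" (3x3 intrinsics, pixels), "eye" and "rotation" of the camera in the world; the wrist camera has in their place "hand_eye" (4x4, takes a point from camera to tool coordinates, whose origin is the TCP and whose axes are the flange's). Camera axes: x right, y up, looking along -z (the intrinsics and any distortion apply to the point x, -y, -z); pixel columns grow to the right and rows downward; lengths in m; the calibration is good to about 2 mm. A picture is of the moment at which its call begins: read the wrist's pose just before it. camera_info takes no time and is no camera call.
- bot.sign_off(): hands the job in; it is judged then, once.
The state is a dict: "t": time; "q": joint angles; "dq": joint speeds; "effort": joint torques, N m; "position": TCP position; "tcp_rot": TCP orientation; "ft_force": force on the tool from outside, world axes, zero at the start; "torque": the same for the moment, N m; "width": finger opening in m; "grip_force": force on a finger pad.
Only numpy, scipy, OpenCV 4.12 (cv2) and the standard library are available. Lean on these libraries where they do the work, as an engineer would, in place of code of your own. Each camera call takes 0.05 s, during which the arm holds its last target. There are 200 camera calls.

## Working session

There is one attempt and no reset: what is moved stays moved. The work goes in short steps, Python scripts to look and compute and a shell command to move; the robot and the scene stay as the last step left them, time stands still between calls to the robot, and variables do not carry over. Pictures are saved under pics/ and viewed, at most 12 in all, crops included, and the job is handed in when it is done.

```bash
ls; mkdir -p pics; python3 - <<'E'
from station import bot
import cv2
for n in("scene","side"):
    cv2.imwrite(f"pics/{n}0.png",bot.read_camera(n)[:,:,::-1]); i=bot.camera_info(n); print(n,i)
print(bot.camera_info("wrist"),bot.grip_point_offset)
o=bot.get_obs();print(o["t"],o["position"],o["tcp_rot"],o["width"])
E
```

```text
drive.py
pics
station.py
scene {'mtx': array([[463.44952627,   0.        , 321.62053085],
       [  0.        , 463.44952627, 245.31133812],
       [  0.        ,   0.        ,   1.        ]]), 'eye': array([1.12875316, 0.6401941 , 0.83891005]), 'rotation': array([[-0.76654602, -0.4409404 ,  0.46688195],
       [ 0.64218693, -0.52431671,  0.55918507],
       [-0.00177328,  0.72846657,  0.68507905]])}
side {'mtx': array([[575.1269965 ,   0.        , 322.66188399],
       [  0.        , 575.1269965 , 240.11609305],
       [  0.        ,   0.        ,   1.        ]]), 'eye': array([ 0.32135793, -0.83229037,  0.87010717]), 'rotation': array([[ 0.93905904,  0.22217546, -0.26230934],
       [-0.34371442,  0.59500143, -0.72652164],
       [-0.00534084,  0.77240621,  0.63510638]])}
{'mtx': array([[333.12475401,   0.        , 317.28022794],
       [  0.        , 333.12475401, 238.75247767],
       [  0.        ,   0.        ,   1.        ]]), 'hand_eye': array([[ 4.14141944e-04,  9.56183250e-01,  2.92768546e-01,
         7.56892598e-02],
       [ 9.99999885e-01, -3.25776285e-04, -3.50584348e-04,
        -9.27917988e-04],
       [-2.39845832e-04,  2.92768657e-01, -9.56183275e-01,
        -1.71992880e-01],
       [ 0.00000000e+00,  0.00000000e+00,  0.00000000e+00,
         1.00000000e+00]])} 0.0187
0.1 [0.2419947  0.57574017 0.20052855] [[-9.21908869e-01  3.87406552e-01 -4.48012767e-04]
 [ 3.87406794e-01  9.21907863e-01 -1.36709114e-03]
 [-1.16593573e-04 -1.43389664e-03 -9.99998965e-01]] 0.08529670570494804
```

View pics/scene0.png

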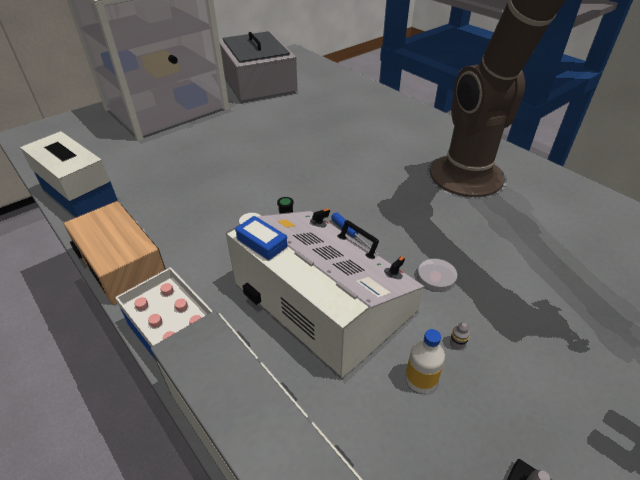

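View pics/side0.png

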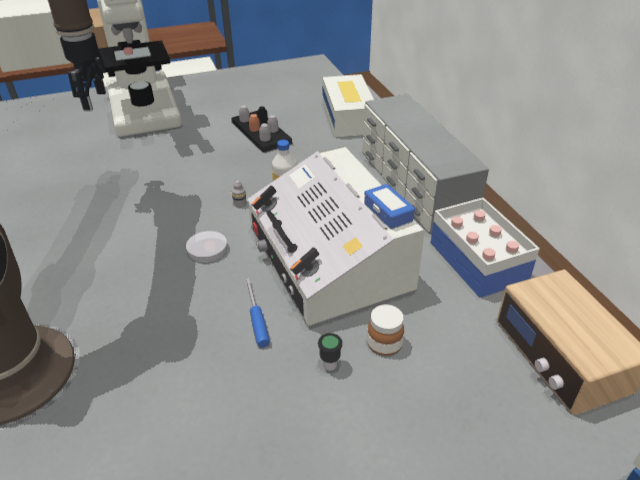

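The scene view shows the console at about (325,285), yawed, with latches at about (320,215) and (398,264) and the handle at (360,238). The side view has latches at about (264,197) and (304,262) and the handle at (281,230). I'll zoom in.

```bash
python3 - <<'E'
import cv2
a=cv2.imread("pics/side0.png")[140:330,230:430];cv2.imwrite("pics/sc.png",cv2.resize(a,None,fx=3.1,fy=3.1,interpolation=2))
a=cv2.imread("pics/scene0.png")[195:375,220:430];cv2.imwrite("pics/cc.png",cv2.resize(a,None,fx=3.2,fy=3.2,interpolation=2))
E
```

```text
(no output)
```

View pics/sc.png

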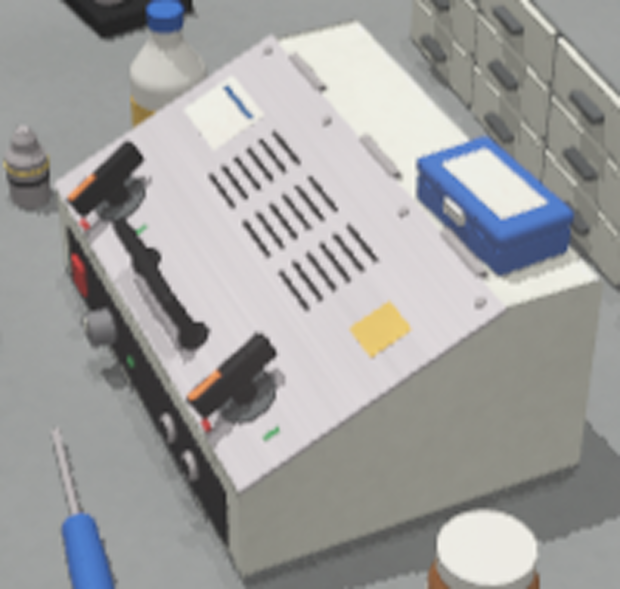

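View pics/cc.png

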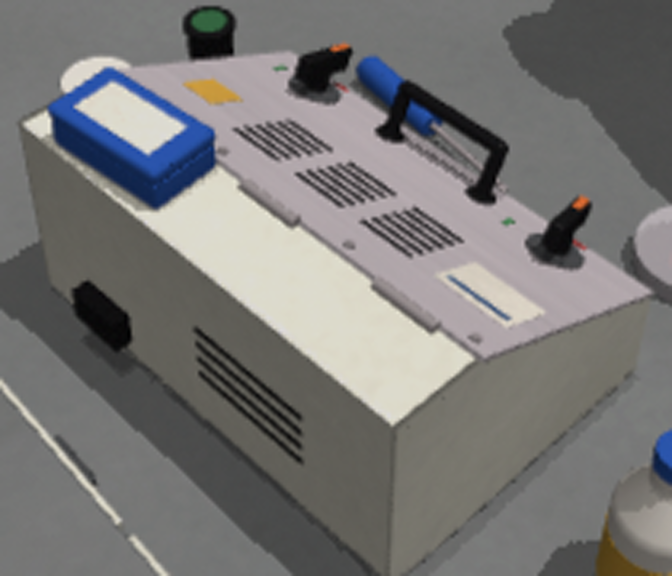

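The side crop shows the panel corners at (58,183), (238,490), (270,40) and (505,308). The scene crop shows corners at (482,358), (650,293) and (293,53). Both latches are near locked, with their orange ends down. Next I solve for the console's x, y and yaw from these points.

```bash
cat > h.py <<'E'
import numpy as np
from station import bot
from scipy.spatial.transform import Rotation as R
from scipy.optimize import least_squares
CI={n:bot.camera_info(n) for n in("scene","side")}
def proj(n,P,T=None):
    i=CI[n] if T is None else None
    c=i["rotation"].T@(np.asarray(P)-i["eye"]); p=i["mtx"]@np.array([c[0],-c[1],-c[2]]); return p[:2]/p[2]
def ray(n,uv):
    i=CI[n]; d=np.linalg.inv(i["mtx"])@[uv[0],uv[1],1]; return i["eye"],i["rotation"]@[d[0],-d[1],-d[2]]
a=np.radians(25); RP=R.from_euler('y',-a).as_matrix()  # panel frame in console frame
def con(par,p): return R.from_euler('z',par[2]).as_matrix()@np.asarray(p)+[par[0],par[1],0]
def pan(p,th=0): return np.array([.056,0,.1695])+RP@R.from_euler('y',th).as_matrix()@np.asarray(p)
E
cat > fit.py <<'E'
from h import *
S=lambda x,y:(x/3.1+230-.3,y/3.1+140-.3)
C=lambda x,y:(x/3.2+220-.3,y/3.2+195-.3)
L=[("side",S(58,183),(-.2,.18,.004)),("side",S(238,490),(-.2,-.18,.004)),("side",S(270,40),(0,.18,.004)),("side",S(505,308),(0,-.18,.004)),
("scene",C(482,358),(0,.18,.004)),("scene",C(650,293),(-.2,.18,.004)),("scene",C(293,53),(-.2,-.18,.004)),
("scene",C(405,85),(-.172,-.045,.044)),("scene",C(505,150),(-.172,.045,.044))]
f=lambda p:np.concatenate([proj(n,con(p,pan(q)))-uv for n,uv,q in L])
s=least_squares(f,[.6,.0,0.2],loss='soft_l1',f_scale=1.5)
print(repr(s.x)); print(np.round(f(s.x).reshape(-1,2),1))
p=s.x; Rz=R.from_euler('z',p[2]).as_matrix()
Rw=Rz@RP; print("Rw",np.round(Rw,3))
for nm,q in(("L",(-.164,.118,.028)),("R",(-.164,-.118,.028)),("H",(-.172,0,.044))): print(nm,np.round(con(p,pan(q)),4))
# latch bar ends from side view, top of bar plane z=.038
for nm,e in(("L",[(72,195),(132,150)]),("R",[(195,400),(265,345)])):
    pts=[]
    for uv in e:
        o,d=ray("side",S(*uv)); n=Rw[:,2]; P0=con(p,pan((0,0,.036)))
        W=o+d*((P0-o)@n)/(d@n); pts.append(Rw.T@(W-con(p,pan((0,0,0)))))
    v=pts[1]-pts[0]; print(nm,np.round(pts,4).tolist(),np.arctan2(v[1],v[0]))
E
python3 fit.py
```

```text
array([0.66978352, 0.0971597 , 0.06541615])
[[-1.1 -0.3]
 [-0.3  0.3]
 [ 0.9 -1.9]
 [ 0.2  0. ]
 [-0.1  0. ]
 [ 0.9 -0.1]
 [-0.6 -0.9]
 [ 0.6  0.9]
 [-1.7 -0.5]]
Rw [[ 0.904 -0.065 -0.422]
 [ 0.059  0.998 -0.028]
 [ 0.423  0.     0.906]]
L [0.5578 0.2081 0.1256]
R [ 0.5733 -0.0274  0.1256]
H [0.5516 0.0894 0.1367]
L [[-0.1911, 0.114, 0.036], [-0.1372, 0.1181, 0.036]] 0.07656102951645276
R [[-0.1908, -0.1262, 0.036], [-0.1355, -0.1209, 0.036]] 0.09580436699791262
```

```bash
cat > aim.py <<'E'
# aim.py x y z psi [tilt]: TCP target in shut-panel frame, bar angle psi, tilt about panel +y
from h import *; import sys
p=[0.66978,0.09716,0.06542]
v=list(map(float,sys.argv[1:]))+[0]
Rw=R.from_euler('z',p[2]).as_matrix()@RP
T=Rw@R.from_euler('y',v[4]).as_matrix()@R.from_euler('z',v[3]).as_matrix()@np.diag([1.,-1,-1])
o=bot.get_obs(); Rc=np.array(o["tcp_rot"]); W=con(p,pan(v[:3])); d=W-o["position"]
print("rot",np.round(R.from_matrix(Rc.T@T).as_rotvec(),3),"shift now-axes",np.round(Rc.T@d,4),"after-rot axes",np.round(T.T@d,4),"world",np.round(W,3))
print("q",np.round(o["q"],2),"panel pos",np.round(Rw.T@(o["position"]-con(p,pan((0,0,0)))),4),"f",np.round(o["ft_force"],1),"w",round(float(o["width"]),4),"t",o["t"])
E
python3 aim.py -.164 .118 .14 .08
r='[-0.033,-0.020,-0.008,0,0,0,0.085]'; python3 drive.py "[[-0.033,-0.020,-0.008,0,0,0,0.085],[-0.033,-0.020,-0.008,0,0,0,0.085],[-0.033,-0.020,-0.008,0,0,0,0.085],[-0.033,-0.020,-0.008,0,0,0,0.085],[-0.033,-0.020,-0.008,0,0,0,0.085],[-0.033,-0.020,-0.008,0,0,0,0.085],[-0.033,-0.020,0,0,0,0,0.085],[-0.033,-0.020,0,0,0,0,0.085]]"; python3 drive.py '[[-0.033,-0.020,0,0,0,0,0.085],[-0.033,-0.020,0,0,0,0,0.085],[-0.033,-0.020,0,0,0,0,0.085],[-0.028,-0.018,0,0,0,0,0.085],[0,0,0,0,0,0.12,0.085],[0,0,0,0,0,0.12,0.085],[0,0,0,0,0,0.12,0.085],[0,0,0,0,0,0.12,0.085]]'; python3 aim.py -.164 .118 .14 .08
```

```text
t: 0.77
position: [0.4244, 0.3248, 0.2498]
tcp_rot: [[-0.922, 0.387, 0.001], [0.387, 0.922, 0.001], [-0.0, 0.001, -1.0]]
ft_force: [0.2, 0.4, 0.4]
width: 0.0851
grip_force: 0.0
t: 1.43
position: [0.5103, 0.2048, 0.2489]
tcp_rot: [[-0.634, 0.774, -0.001], [0.774, 0.634, -0.0], [0.0, -0.001, -1.0]]
ft_force: [-0.3, 0.6, -0.1]
width: 0.0849
grip_force: 0.0
rot [-0.479  0.223  2.072] shift now-axes [-0.0001  0.0004  0.0218] after-rot axes [-0.0089 -0.0009  0.0199] world [0.511 0.205 0.227]
q [-0.7   0.24  0.28  1.73 -0.07  1.18  0.29] panel pos [-0.1551  0.1178  0.1599] f [-0.3  0.6 -0.1] w 0.0849 t 1.4333
```

```bash
python3 drive.py '[[0,0,0,-0.0266,0.0124,0.115,0.085],[0,0,0,-0.0266,0.0124,0.115,0.085],[0,0,0,-0.0266,0.0124,0.115,0.085],[0,0,0,-0.0266,0.0124,0.115,0.085],[0,0,0,-0.0266,0.0124,0.115,0.085],[0,0,0,-0.0266,0.0124,0.115,0.085],[0,0,0,-0.0266,0.0124,0.115,0.085],[0,0,0,-0.0266,0.0124,0.115,0.085]]'|head -2;python3 drive.py '[[0,0,0,-0.0266,0.0124,0.115,0.085],[0,0,0,-0.0266,0.0124,0.115,0.085],[0,0,0,-0.0266,0.0124,0.115,0.085],[0,0,0,-0.0266,0.0124,0.115,0.085],[0,0,0,-0.0266,0.0124,0.115,0.085],[0,0,0,-0.0266,0.0124,0.115,0.085],[0,0,0,-0.0266,0.0124,0.115,0.085],[0,0,0,-0.0266,0.0124,0.115,0.085]]'|head -2;python3 drive.py '[[0,0,0,-0.0266,0.0124,0.115,0.085],[0,0,0,-0.0266,0.0124,0.115,0.085],[0,0,0,0,0,0,0.085]]'; python3 aim.py -.164 .118 .014 .08; python3 - <<'E'
from station import bot
import cv2
cv2.imwrite("pics/w1.png",bot.read_camera("wrist")[:,:,::-1])
E
```

```text
t: 2.1
position: [0.5102, 0.2049, 0.249]
t: 2.77
position: [0.51, 0.205, 0.249]
t: 3.02
position: [0.5094, 0.2061, 0.2487]
tcp_rot: [[0.895, 0.151, 0.42], [0.151, -0.988, 0.033], [0.42, 0.034, -0.907]]
ft_force: [-0.2, -0.4, 0.2]
width: 0.085
grip_force: 0.0
rot [-0.005  0.001  0.012] shift now-axes [-0.0081  0.0013  0.1461] after-rot axes [-0.0082  0.0006  0.1461] world [0.564 0.208 0.113]
q [-0.93 -0.01  0.3   2.1   0.35  0.71 -2.27] panel pos [-0.1559  0.1192  0.1601] f [-0.2 -0.4  0.2] w 0.085 t 3.0167
```

View pics/w1.png

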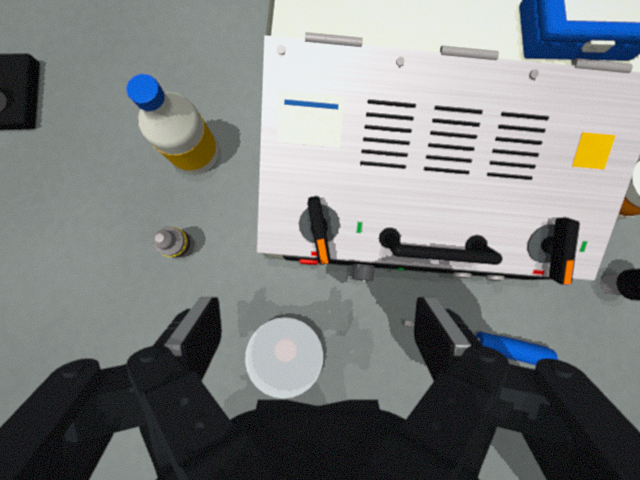

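The wrist view shows the left latch bar from (314,200) to (322,262), centred between the fingers at x≈317. The fit holds, so I descend and grip.

```bash
python3 drive.py '[[-0.008,0.001,0.03,0,0,0,0.085],[0,0,0.03,0,0,0,0.085],[0,0,0.03,0,0,0,0.085],[0,0,0.03,0,0,0,0.085],[0,0,0.026,0,0,0,0.085],[0,0,0,0,0,0,0.03],[0,0,0,0,0,0,0.03],[0,0,0,0,0,0,0.02]]' 40;python3 drive.py '[[0,0,0,0,0,0,0.0],[0,0,0,0,0,0,0],[0,0,0,0,0,0,0],[0,0,0,0,0,0,0]]' 40; python3 aim.py -.164 .118 .014 .08
```

```text
t: 3.73
position: [0.5651, 0.2075, 0.1143]
tcp_rot: [[0.893, 0.158, 0.421], [0.159, -0.987, 0.033], [0.42, 0.037, -0.907]]
ft_force: [0.0, -0.1, -0.7]
width: 0.0511
grip_force: 0.0
t: 4.07
position: [0.5649, 0.2084, 0.1146]
tcp_rot: [[0.893, 0.157, 0.421], [0.157, -0.987, 0.035], [0.421, 0.035, -0.906]]
ft_force: [0.0, -1.0, 0.3]
width: 0.0002
grip_force: 0.0
rot [-0.007 -0.001  0.018] shift now-axes [-0.0018 -0.0004  0.0011] after-rot axes [-0.0018 -0.0003  0.0011] world [0.564 0.208 0.113]
q [-0.84  0.28  0.33  2.16  0.29  0.34 -2.2 ] panel pos [-0.1622  0.1178  0.0151] f [ 0.  -1.   0.3] w 0.0002 t 4.0667
```

```bash
python3 - <<'E'
from station import bot
import cv2,numpy as np
a=bot.read_camera("wrist")[:,:,::-1][180:480,150:500]; b=bot.read_camera("side")[:,:,::-1][130:300,210:350]
c=bot.read_camera("scene")[:,:,::-1][170:310,280:430]
f=lambda a:cv2.resize(a,(400,int(a.shape[0]*400/a.shape[1])),interpolation=2)
a,b,c=map(f,(a,b,c)); h=600; im=np.zeros((h,800,3),np.uint8)
im[:min(h,b.shape[0]),:400]=b[:h]; im[:240,400:]=a[:240]; im[240:600,400:]=c[:360]
cv2.imwrite("pics/x1.png",im);print(a.shape,b.shape,c.shape)
E
```

```text
(342, 400, 3) (485, 400, 3) (373, 400, 3)
```

View pics/x1.png

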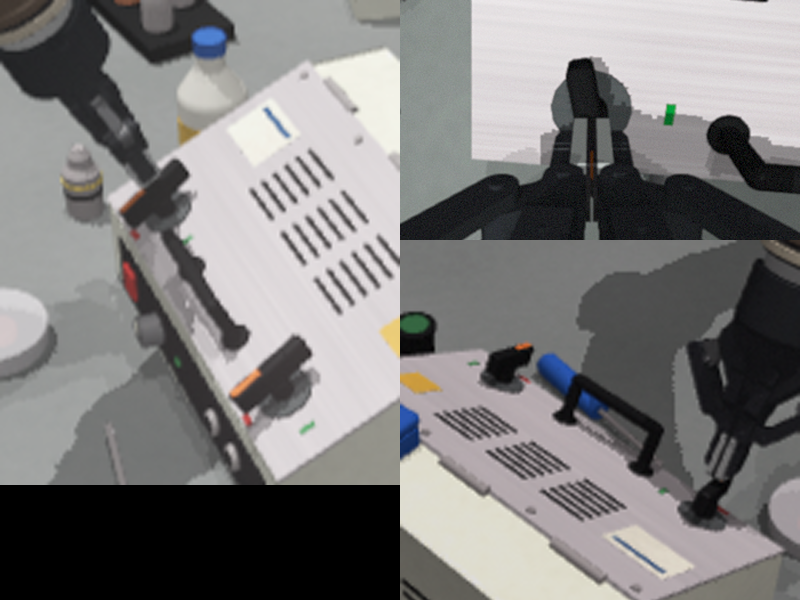

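```bash
python3 - <<'E'
from h import *
p=[0.66978,0.09716,0.06542]
o=bot.get_obs();Rc=np.array(o["tcp_rot"]);print(o["width"],o["grip_force"],o["t"])
D={"TCP":o["position"],"grasp":o["position"]-.0187*Rc[:,2],"barbot":con(p,pan((-.164,.118,.018))),"bartop":con(p,pan((-.164,.118,.038))),"endtop+":con(p,pan((-.132,.121,.038))),"endtop-":con(p,pan((-.196,.115,.038)))}
E=bot.camera_info("wrist")
for k,P in D.items():
    s=proj("scene",P);u=proj("side",P)
    c=np.linalg.inv(E["hand_eye"])@np.r_[Rc.T@(P-o["position"]),1]; w=E["mtx"]@[c[0],-c[1],-c[2]];w=w[:2]/w[2]
    print(k,"crop: scene",np.round((s-[280,170])*2.667+[400,240]),"side",np.round((u-[210,130])*2.857),"wrist",np.round((w-[150,180])*1.143+[400,0]))
E
```

```text
0.0001549732591543459 0.0 4.2167
TCP crop: scene [704. 506.] side [164. 202.] wrist [591. 107.]
grasp crop: scene [712. 487.] side [153. 187.] wrist [591. 123.]
barbot crop: scene [707. 503.] side [160. 200.] wrist [590. 112.]
bartop crop: scene [716. 482.] side [148. 184.] wrist [589. 131.]
endtop+ crop: scene [697. 490.] side [181. 159.] wrist [589.  59.]
endtop- crop: scene [734. 474.] side [116. 209.] wrist [589. 195.]
```

The wrist crop shows the pads hiding the bar at about (590,140), and the side crop shows no finger in front of the bar. So the fingers may have shut above it. I'll zoom in.

```bash
python3 - <<'E'
from station import bot
import cv2,numpy as np
a=bot.read_camera("wrist")[:,:,::-1][210:390,250:400]; b=bot.read_camera("side")[:,:,::-1][160:220,240:290]
c=bot.read_camera("scene")[:,:,::-1][220:280,375:425]
f=lambda a,w,h:cv2.resize(a,(w,h),interpolation=2)
im=np.zeros((600,800,3),np.uint8)
im[:,:500]=f(a,500,600); im[:300,500:750]=f(b,250,300); im[300:,500:750]=f(c,250,300)
cv2.imwrite("pics/x2.png",im)
E
```

```text
(no output)
```

View pics/x2.png

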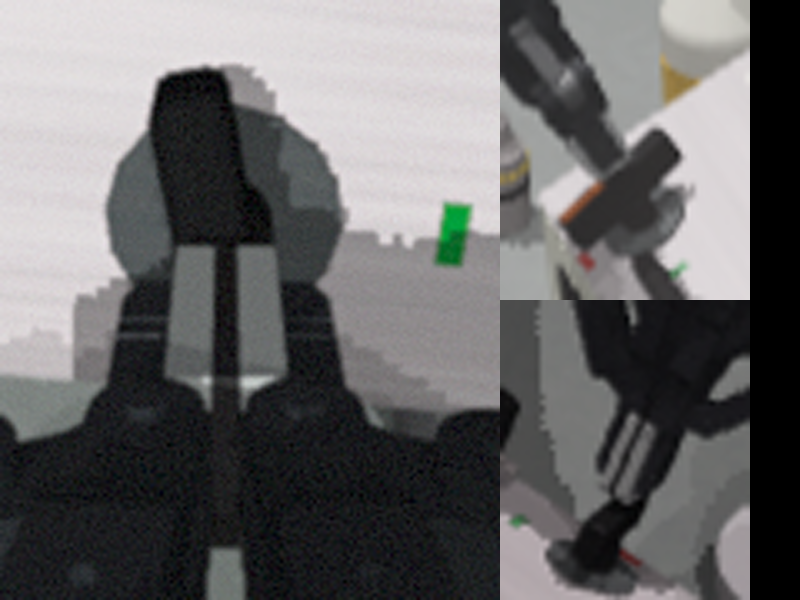

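The fingers are shut just above the bar: the bar's near half is hidden behind the pads and nothing is in front of it in the side view. The real tips therefore sit about 20 mm short of where the TCP is reported. I'll open, go 20 mm deeper, turn to match the bar's tilt and close again.

```bash
python3 drive.py '[[0,0,0,0,0,-0.06,0.085],[0,0,0,0,0,-0.06,0.085],[0,0,0,0,0,0,0.085],[0,0,0,0,0,0,0.085],[0,0,0,0,0,0,0.085],[0,0,0,0,0,0,0.085],[-0.001,0,0.01,0,0,0,0.085],[-0.001,0,0.01,0,0,0,0.085]]' 40;python3 drive.py '[[0,0,0,0,0,0,0.0],[0,0,0,0,0,0,0],[0,0,0,0,0,0,0],[0,0,0,0,0,0,0],[0,0,0,0,0,0,0],[0,0,0,0,0,0,0],[0,0,0,0,0,0,0],[0,0,0,0,0,0,0]]' 40; python3 aim.py -.164 .118 .014 .08
```

```text
t: 5.03
position: [0.572, 0.2085, 0.0944]
tcp_rot: [[0.868, 0.262, 0.421], [0.273, -0.961, 0.034], [0.414, 0.085, -0.906]]
ft_force: [-0.7, -0.1, 0.0]
width: 0.0852
grip_force: 0.0
t: 5.7
position: [0.5714, 0.2089, 0.0951]
tcp_rot: [[0.868, 0.263, 0.421], [0.274, -0.961, 0.035], [0.414, 0.085, -0.906]]
ft_force: [-3.3, 3.0, 4.1]
width: 0.0106
grip_force: 42.0
rot [-0.007 -0.001  0.139] shift now-axes [ 0.0006 -0.     -0.0194] after-rot axes [ 0.0005  0.     -0.0194] world [0.564 0.208 0.113]
q [-0.8   0.32  0.3   2.16  0.32  0.29 -2.11] panel pos [-0.1645  0.118  -0.0054] f [-3.3  3.   4.1] w 0.0106 t 5.7
```

Gripped at 10.6 mm. Turning the left latch.

```bash
python3 drive.py '[[0,0,0,0,0,-0.11,0],[0,0,0,0,0,-0.11,0],[0,0,0,0,0,-0.11,0],[0,0,0,0,0,-0.11,0],[0,0,0,0,0,-0.11,0],[0,0,0,0,0,-0.11,0],[0,0,0,0,0,-0.11,0],[0,0,0,0,0,-0.11,0]]'; python3 aim.py -.164 .118 -.0054 1.571;python3 - <<'E'
from station import bot
print(bot.get_obs()["torque"])
E
```

```text
t: 6.37
position: [0.5711, 0.2095, 0.0949]
tcp_rot: [[0.345, 0.839, 0.421], [0.918, -0.396, 0.035], [0.196, 0.374, -0.907]]
ft_force: [-4.6, 3.0, 2.8]
width: 0.0105
grip_force: 42.0
rot [-0.002 -0.008 -0.467] shift now-axes [-0.0001  0.0011 -0.    ] after-rot axes [-0.0006  0.0009 -0.    ] world [0.572 0.209 0.095]
q [-0.61  0.32  0.07  2.14  0.54  0.33 -1.43] panel pos [-0.1649  0.1186 -0.0054] f [-4.6  3.   2.8] w 0.0105 t 6.3667
[0.6943785  1.12611731 0.2794752 ]
```

Go to 1.571 plus a small overshoot onto the stop.

```bash
python3 drive.py '[[0,0,0,0,0,-0.11,0],[0,0,0,0,0,-0.11,0],[0,0,0,0,0,-0.11,0],[0,0,0,0,0,-0.11,0],[0,0,0,0,0,-0.05,0],[0,0,0,0,0,-0.03,0],[0,0,0,0,0,0,0]]'; python3 aim.py -.164 .118 -.0054 1.571;python3 - <<'E'
from station import bot
o=bot.get_obs();print(o["torque"],o["tcp_rot"].T@o["torque"] if hasattr(o["tcp_rot"],"T") else "")
E
```

```text
t: 6.95
position: [0.5707, 0.2096, 0.0947]
tcp_rot: [[-0.112, 0.901, 0.42], [0.994, 0.107, 0.036], [-0.013, 0.421, -0.907]]
ft_force: [-5.6, 5.3, 3.5]
width: 0.0108
grip_force: 44.4
rot [-0.001 -0.008  0.048] shift now-axes [-0.0008  0.0013 -0.    ] after-rot axes [-0.0007  0.0013 -0.    ] world [0.572 0.209 0.095]
q [-0.5   0.32 -0.06  2.14  0.64  0.36 -1.01] panel pos [-0.1653  0.1187 -0.0054] f [-5.6  5.3  3.5] w 0.0108 t 6.95
[ 1.23417613  1.40700757 -0.34903484] [1.26379393 1.11518508 0.88536629]
```

```bash
python3 drive.py '[[0,0,0,0,0,0.02,0],[0,0,0,0,0,0.02,0.085],[0,0,0,0,0,0,0.085],[0,0,0,0,0,0,0.085],[0,0,0,0,0,0,0.085],[0,0,0,0,0,0,0.085],[0,0,-0.03,0,0,0,0.085],[0,0,-0.03,0,0,0,0.085]]'|tail -2; python3 drive.py '[[0,0,-0.03,0,0,0,0.085],[0,0,-0.03,0,0,0,0.085],[0,0,-0.02,0,0,0,0.085]]'|tail -2;  python3 aim.py -.164 -.118 .135 .2
```

```text
width: 0.0851
grip_force: 0.0
width: 0.085
grip_force: 0.0
rot [-0.004 -0.006  1.378] shift now-axes [-2.345e-01 -1.800e-03  1.000e-04] after-rot axes [-0.0466  0.2298  0.0017] world [ 0.528 -0.03   0.223]
q [-0.44  0.04 -0.18  2.11  0.38  0.64 -0.81] panel pos [-0.1639  0.1165  0.1367] f [ 0.8  0.2 -0.1] w 0.085 t 7.8667
```

```bash
python3 drive.py '[[-0.039,0,0,0,0,0,0.085],[-0.039,0,0,0,0,0,0.085],[-0.039,0,0,0,0,0,0.085],[-0.039,0,0,0,0,0,0.085],[-0.039,0,0,0,0,0,0.085],[-0.0395,0,0,0,0,0,0.085]]'|tail -2; python3 drive.py '[[0,0,0,0,0,0.115,0.085],[0,0,0,0,0,0.115,0.085],[0,0,0,0,0,0.115,0.085],[0,0,0,0,0,0.115,0.085],[0,0,0,0,0,0.115,0.085],[0,0,0,0,0,0.115,0.085],[0,0,0,0,0,0.115,0.085],[0,0,0,0,0,0.115,0.085]]'|tail -2;python3 drive.py '[[0,0,0,0,0,0.115,0.085],[0,0,0,0,0,0.115,0.085],[0,0,0,0,0,0.115,0.085],[0,0,0,0,0,0.115,0.085],[0,0,0,0,0,0,0.085]]'|tail -2;  python3 aim.py -.164 -.118 -.0054 .2; python3 - <<'E'
from station import bot
import cv2
cv2.imwrite("pics/w2.png",bot.read_camera("wrist")[:,:,::-1])
E
```

```text
width: 0.0851
grip_force: 0.0
width: 0.085
grip_force: 0.0
width: 0.0852
grip_force: 0.0
rot [-0.006  0.    -0.007] shift now-axes [-0.0008  0.0002  0.1383] after-rot axes [-0.0008 -0.0006  0.1383] world [ 0.587 -0.026  0.095]
q [-0.11 -0.02  0.1   2.18 -0.05  0.55 -1.29] panel pos [-0.1631 -0.1184  0.1329] f [-1.   0.7 -0.2] w 0.0852 t 9.45
```

View pics/w2.png

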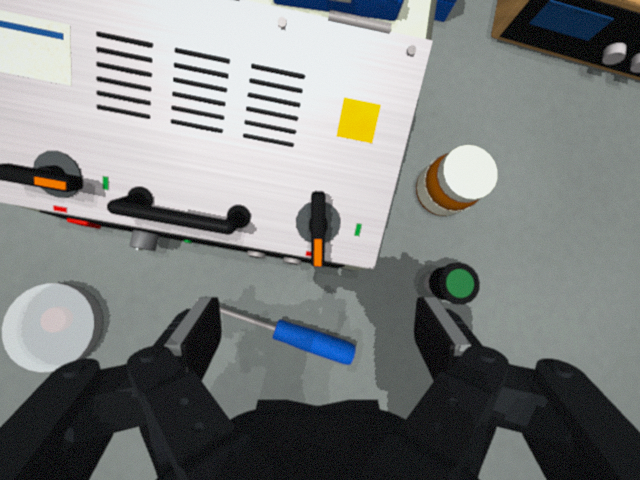

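The wrist view shows the left latch across the slope with its stripe at the green mark (50,183). The right bar, from (317,195) to (318,265), is in line with the gripper. I descend and grip it.

```bash
python3 drive.py '[[0,0,0.03,0,0,0,0.085],[0,0,0.03,0,0,0,0.085],[0,0,0.03,0,0,0,0.085],[0,0,0.03,0,0,0,0.085],[-0.001,0,0.018,0,0,0,0.085],[0,0,0,0,0,0,0],[0,0,0,0,0,0,0],[0,0,0,0,0,0,0]]' 40 | tail -2;python3 drive.py '[[0,0,0,0,0,0,0],[0,0,0,0,0,0,0],[0,0,0,0,0,0,0],[0,0,0,0,0,0,0],[0,0,0,0,0,0,0]]' 40; python3 aim.py -.164 -.118 -.0054 1.571
```

```text
width: 0.0511
grip_force: 0.0
t: 10.58
position: [0.5877, -0.0264, 0.097]
tcp_rot: [[0.873, 0.244, 0.423], [0.254, -0.967, 0.033], [0.417, 0.078, -0.906]]
ft_force: [-4.5, -0.3, 8.3]
width: 0.0106
grip_force: 41.5
rot [-0.003 -0.006 -1.373] shift now-axes [-0.001  -0.0001  0.0014] after-rot axes [-0.0001 -0.001   0.0014] world [ 0.587 -0.026  0.095]
q [-0.07  0.28  0.06  2.2  -0.18  0.23 -1.16] panel pos [-0.163  -0.1179 -0.004 ] f [-4.5 -0.3  8.3] w 0.0106 t 10.5833
```

```bash
python3 drive.py '[[0,0,0,0,0,-0.11,0],[0,0,0,0,0,-0.11,0],[0,0,0,0,0,-0.11,0],[0,0,0,0,0,-0.11,0],[0,0,0,0,0,-0.11,0],[0,0,0,0,0,-0.11,0],[0,0,0,0,0,-0.11,0],[0,0,0,0,0,-0.11,0]]'|tail -3;python3 drive.py '[[0,0,0,0,0,-0.11,0],[0,0,0,0,0,-0.11,0],[0,0,0,0,0,-0.11,0],[0,0,0,0,0,-0.11,0],[0,0,0,0,0,-0.06,0],[0,0,0,0,0,-0.04,0],[0,0,0,0,0,0,0]]'|tail -3; python3 aim.py -.164 -.118 -.0054 1.571;python3 - <<'E'
from station import bot
o=bot.get_obs();print(o["tcp_rot"].T@o["torque"])
E
```

```text
ft_force: [-6.1, 2.0, 8.9]
width: 0.0107
grip_force: 41.8
ft_force: [-9.1, 2.7, 11.1]
width: 0.0109
grip_force: 44.4
rot [-0.001 -0.006  0.049] shift now-axes [-0.0008  0.0001  0.0013] after-rot axes [-0.0008  0.0001  0.0013] world [ 0.587 -0.026  0.095]
q [ 0.24  0.3  -0.3   2.18  0.28  0.25 -0.17] panel pos [-0.1641 -0.1172 -0.0041] f [-9.1  2.7 11.1] w 0.0109 t 11.8333
[1.15266669 0.81942355 0.67138555]
```

```bash
python3 drive.py '[[0,0,0,0,0,0.02,0],[0,0,0,0,0,0.02,0.085],[0,0,0,0,0,0,0.085],[0,0,0,0,0,0,0.085],[0,0,0,0,0,0,0.085],[0,0,0,0,0,0,0.085],[0,0,-0.03,0,0,0,0.085],[0,0,-0.03,0,0,0,0.085]]'|tail -2; python3 drive.py '[[0,0,-0.03,0,0,0,0.085],[0,0,-0.03,0,0,0,0.085],[0.03,0,0,0,0,0,0.085],[0.03,0,0,0,0,0,0.085],[0.03,0,0,0,0,0,0.085],[0.028,0,0,0,0,0,0.085]]'|tail -2;  python3 aim.py -.172 0 .010 1.571; python3 - <<'E'
from station import bot
import cv2
cv2.imwrite("pics/w3.png",bot.read_camera("wrist")[:,:,::-1])
E
```

```text
width: 0.085
grip_force: 0.0
width: 0.0848
grip_force: 0.0
rot [ 0.001 -0.005  0.007] shift now-axes [-0.0011 -0.0076  0.1061] after-rot axes [-0.0006 -0.0075  0.1061] world [0.566 0.09  0.106]
q [ 0.24  0.05 -0.58  2.16  0.27  0.53 -0.46] panel pos [-0.1645  0.0006  0.1161] f [-0.2  0.6 -0.1] w 0.0848 t 13.0
```

View pics/w3.png

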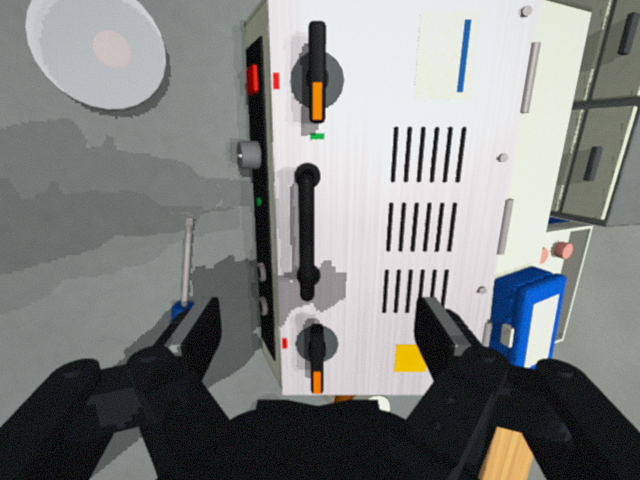

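The wrist view shows both bars across the slope, stripes towards green: left at (317,100), right at (317,380). The handle runs from (307,170) to (307,295). I descend onto the handle.

```bash
python3 drive.py '[[-0.001,-0.0075,0.03,0,0,0,0.085],[0,0,0.03,0,0,0,0.085],[0,0,0.03,0,0,0,0.085],[0,0,0.016,0,0,0,0.085],[0,0,0,0,0,0,0],[0,0,0,0,0,0,0],[0,0,0,0,0,0,0],[0,0,0,0,0,0,0]]' 40 | tail -2;python3 drive.py '[[0,0,0,0,0,0,0],[0,0,0,0,0,0,0],[0,0,0,0,0,0,0],[0,0,0,0,0,0,0]]' 40; python3 aim.py -.172 0 .010 1.571
cat > arc.py <<'E'
# arc.py th tilt: TCP target with handle bar at the current tool-frame offset g behind TCP
from h import *; import sys
th,tilt=map(float,sys.argv[1:3]); g=float(sys.argv[3]) if len(sys.argv)>3 else .034
p=[0.66978,0.09716,0.06542]; Rw=R.from_euler('z',p[2]).as_matrix()@RP
T=Rw@R.from_euler('y',tilt).as_matrix()@R.from_euler('z',np.pi/2).as_matrix()@np.diag([1.,-1,-1])
o=bot.get_obs(); Rc=np.array(o["tcp_rot"]); B=con(p,pan((-.172,0,.044),th)); d=B+g*T[:,2]-o["position"]
w=B-(o["position"]-g*Rc[:,2])
print("rot",np.round(R.from_matrix(Rc.T@T).as_rotvec(),3),"shift",np.round(Rc.T@d,4),"q",np.round(o["q"],2),"f",np.round(o["ft_force"],1),"t",o["t"],"w",o["width"])
h=con(p,pan((0,0,0))); b=R.from_euler('z',-p[2]).as_matrix()@(o["position"]-g*Rc[:,2]-h); print("theta est",np.arctan2(.044,.172)*-1+ (np.pi+np.radians(25))-np.arctan2(b[2],b[0])%(2*np.pi),"r",np.hypot(b[0],b[2]),"nom",np.hypot(.172,.044))
E
for a in 0.15 0.3 0.45; do python3 arc.py $a $a;done
```

```text
width: 0.0382
grip_force: 0.0
t: 14.05
position: [0.5651, 0.0892, 0.106]
tcp_rot: [[-0.074, 0.904, 0.421], [0.997, 0.066, 0.032], [0.001, 0.422, -0.907]]
ft_force: [-9.3, -0.4, 9.0]
width: 0.0098
grip_force: 39.1
rot [-0.001 -0.005  0.007] shift now-axes [0.0011 0.0008 0.0005] after-rot axes [0.0011 0.0008 0.0005] world [0.566 0.09  0.106]
q [ 0.07  0.27 -0.43  2.2   0.69  0.34 -0.86] panel pos [-0.1728 -0.0011  0.0105] f [-9.3 -0.4  9. ] w 0.0098 t 14.05
rot [ 0.149 -0.004  0.008] shift [ 0.0012  0.0042 -0.0251] q [ 0.07  0.27 -0.43  2.2   0.69  0.34 -0.86] f [-9.3 -0.4  9. ] t 14.05 w 0.009758533981941916
theta est 0.0018462381923249893 r 0.17837676978521225 nom 0.17753872816937716
rot [ 0.299 -0.004  0.008] shift [ 0.0012  0.0114 -0.0499] q [ 0.07  0.27 -0.43  2.2   0.69  0.34 -0.86] f [-9.3 -0.4  9. ] t 14.05 w 0.009758533981941916
theta est 0.0018462381923249893 r 0.17837676978521225 nom 0.17753872816937716
rot [ 0.449 -0.003  0.008] shift [ 0.0013  0.0222 -0.0733] q [ 0.07  0.27 -0.43  2.2   0.69  0.34 -0.86] f [-9.3 -0.4  9. ] t 14.05 w 0.009758533981941916
theta est 0.0018462381923249893 r 0.17837676978521225 nom 0.17753872816937716
```

```bash
python3 drive.py '[[0,0.0002,-0.0026,0.015,0,0,0],[0,0.0003,-0.0052,0.03,0,0,0],[0,0.0003,-0.0052,0.03,0,0,0],[0,0.0003,-0.0052,0.03,0,0,0],[0,0.0003,-0.0052,0.03,0,0,0],[0,0.0003,-0.0052,0.03,0,0,0],[0,0.0003,-0.0052,0.03,0,0,0],[0,0.0003,-0.0052,0.03,0,0,0]]' 50;python3 arc.py .45 .45; python3 arc.py .6 .5
```

```text
t: 14.72
position: [0.5547, 0.0885, 0.1427]
tcp_rot: [[-0.074, 0.976, 0.206], [0.997, 0.072, 0.018], [0.003, 0.207, -0.978]]
ft_force: [6.2, 1.3, -9.5]
width: 0.0095
grip_force: 49.0
rot [ 0.222 -0.004  0.008] shift [ 0.0012  0.0077 -0.0383] q [ 0.25  0.31 -0.62  1.98  0.35  0.73 -0.49] f [ 6.2  1.3 -9.5] t 14.7167 w 0.009455381834978651
theta est 0.22228797371828257 r 0.17857721655463563 nom 0.17753872816937716
rot [ 0.272 -0.004  0.009] shift [ 0.0012  0.0199 -0.0615] q [ 0.25  0.31 -0.62  1.98  0.35  0.73 -0.49] f [ 6.2  1.3 -9.5] t 14.7167 w 0.009455381834978651
theta est 0.22228797371828257 r 0.17857721655463563 nom 0.17753872816937716
```

```bash
python3 drive.py '[[0,0.0003,-0.0052,0.03,0,0,0],[0,0.0003,-0.0052,0.03,0,0,0],[0,0.0003,-0.0052,0.03,0,0,0],[0,0.0003,-0.0052,0.03,0,0,0],[0,0.0003,-0.0052,0.03,0,0,0],[0,0.0003,-0.0052,0.03,0,0,0],[0,0.0003,-0.0052,0.03,0,0,0],[0,0.0003,-0.0052,0.03,0,0,0]]' 50 | sed -n '2p;4,6p';python3 arc.py .7 .7;python3 drive.py '[[0,0.0003,-0.0052,0.03,0,0,0],[0,0.0003,-0.0052,0.03,0,0,0],[0,0.0003,-0.0052,0.03,0,0,0],[0,0.0003,-0.0052,0.03,0,0,0],[0,0.0003,-0.0052,0.03,0,0,0],[0,0.0003,-0.0052,0.03,0,0,0],[0,0.0003,-0.0052,0.03,0,0,0],[0,0.0003,-0.0052,0.03,0,0,0]]' 50;python3 arc.py .8 .8; python3 arc.py .94 .7
```

```text
position: [0.5531, 0.0884, 0.1839]
ft_force: [5.0, 1.4, -11.4]
width: 0.0099
grip_force: 49.0
rot [ 0.233 -0.002  0.009] shift [ 0.0012  0.0083 -0.0404] q [ 0.24  0.41 -0.63  1.72  0.25  1.13 -0.39] f [  5.    1.4 -11.4] t 15.3833 w 0.009850080703239164
theta est 0.4601124346672911 r 0.17862406368416023 nom 0.17753872816937716
t: 16.05
position: [0.5612, 0.0889, 0.2241]
tcp_rot: [[-0.074, 0.961, -0.267], [0.997, 0.072, -0.017], [0.003, -0.268, -0.963]]
ft_force: [2.4, 3.1, -13.0]
width: 0.0096
grip_force: 49.0
rot [ 0.093 -0.     0.009] shift [ 0.0011  0.0032 -0.0174] q [ 0.18  0.55 -0.61  1.43  0.22  1.5  -0.36] f [  2.4   3.1 -13. ] t 16.05 w 0.009648237378623553
theta est 0.6970084791206879 r 0.1786026493556708 nom 0.17753872816937716
rot [-0.007 -0.001  0.009] shift [ 0.001   0.0165 -0.04  ] q [ 0.18  0.55 -0.61  1.43  0.22  1.5  -0.36] f [  2.4   3.1 -13. ] t 16.05 w 0.009648237378623553
theta est 0.6970084791206879 r 0.1786026493556708 nom 0.17753872816937716
```

```bash
for a in .82 .94 1.06 1.18 1.3 1.39; do python3 arc.py $a .705 | head -1 | cut -c1-70;done
```

```text
rot [-0.002 -0.001  0.009] shift [ 0.0011  0.0076 -0.0206] q [ 0.18  0
rot [-0.002 -0.001  0.009] shift [ 0.001   0.0163 -0.04  ] q [ 0.18  0
rot [-0.002 -0.001  0.009] shift [ 0.0009  0.0274 -0.0582] q [ 0.18  0
rot [-0.002 -0.001  0.009] shift [ 0.0008  0.0405 -0.075 ] q [ 0.18  0
rot [-0.002 -0.001  0.009] shift [ 0.0007  0.0555 -0.0901] q [ 0.18  0
rot [-0.002 -0.001  0.009] shift [ 0.0006  0.0679 -0.1002] q [ 0.18  0
```

```bash
python3 drive.py '[[0,0.0019,-0.0051,0,0,0,0],[0,0.0019,-0.0051,0,0,0,0],[0,0.0019,-0.0051,0,0,0,0],[0,0.0019,-0.0051,0,0,0,0],[0,0.0022,-0.0049,0,0,0,0],[0,0.0022,-0.0049,0,0,0,0],[0,0.0022,-0.0049,0,0,0,0],[0,0.0022,-0.0049,0,0,0,0]]' 40;for a in 1.06 1.18 1.3 1.39; do python3 arc.py $a .705;done;
```

```text
t: 16.72
position: [0.587, 0.0908, 0.2599]
tcp_rot: [[-0.075, 0.961, -0.266], [0.997, 0.073, -0.018], [0.002, -0.267, -0.964]]
ft_force: [-1.4, -0.1, -11.5]
width: 0.0095
grip_force: 47.2
rot [-0.002  0.001  0.01 ] shift [ 0.0008  0.0121 -0.0168] q [ 0.15  0.57 -0.6   1.31  0.22  1.6  -0.36] f [ -1.4  -0.1 -11.5] t 16.7167 w 0.00948052433356939
theta est 0.9445534901945747 r 0.1790779415734908 nom 0.17753872816937716
rot [-0.002  0.001  0.01 ] shift [ 0.0007  0.0252 -0.0336] q [ 0.15  0.57 -0.6   1.31  0.22  1.6  -0.36] f [ -1.4  -0.1 -11.5] t 16.7167 w 0.00948052433356939
theta est 0.9445534901945747 r 0.1790779415734908 nom 0.17753872816937716
rot [-0.002  0.001  0.01 ] shift [ 0.0005  0.0402 -0.0486] q [ 0.15  0.57 -0.6   1.31  0.22  1.6  -0.36] f [ -1.4  -0.1 -11.5] t 16.7167 w 0.00948052433356939
theta est 0.9445534901945747 r 0.1790779415734908 nom 0.17753872816937716
rot [-0.002  0.001  0.01 ] shift [ 0.0004  0.0526 -0.0587] q [ 0.15  0.57 -0.6   1.31  0.22  1.6  -0.36] f [ -1.4  -0.1 -11.5] t 16.7167 w 0.00948052433356939
theta est 0.9445534901945747 r 0.1790779415734908 nom 0.17753872816937716
```

Pivoting works well, so I continue to about 1.38.

```bash
python3 drive.py '[[0,0.0028,-0.0044,0,0,0,0],[0,0.0028,-0.0044,0,0,0,0],[0,0.0028,-0.0044,0,0,0,0],[0,0.0029,-0.0043,0,0,0,0],[0,0.0033,-0.0041,0,0,0,0],[0,0.0033,-0.0041,0,0,0,0],[0,0.0033,-0.0041,0,0,0,0],[0,0.0034,-0.0041,0,0,0,0]]' 40|sed -n '2p;4,6p';for a in  1.3 1.38; do python3 arc.py $a .705;done;
```

```text
position: [0.6185, 0.093, 0.2875]
ft_force: [-11.4, -1.6, -1.8]
width: 0.0097
grip_force: 44.9
rot [-0.004  0.001  0.01 ] shift [ 0.0006  0.0171 -0.0137] q [ 0.12  0.62 -0.59  1.17  0.24  1.7  -0.34] f [-11.4  -1.6  -1.8] t 17.3833 w 0.009667104996632758
theta est 1.1786344043337107 r 0.17995948728323496 nom 0.17753872816937716
rot [-0.004  0.001  0.01 ] shift [ 0.0005  0.0281 -0.0227] q [ 0.12  0.62 -0.59  1.17  0.24  1.7  -0.34] f [-11.4  -1.6  -1.8] t 17.3833 w 0.009667104996632758
theta est 1.1786344043337107 r 0.17995948728323496 nom 0.17753872816937716
```

```bash
python3 drive.py '[[0,0.004,-0.0036,0,0,0,0],[0,0.0041,-0.0035,0,0,0,0],[0,0.0042,-0.0034,0,0,0,0],[0,0.0043,-0.0033,0,0,0,0],[0,0.0043,-0.0033,0,0,0,0],[0,0.0036,-0.0027,0,0,0,0],[0,0.0028,-0.002,0,0,0,0],[0,0,0,0,0,0,0]]' 40|sed -n '2p;4,6p';python3 arc.py 1.39 .705; python3 - <<'E'
from station import bot
import cv2,numpy as np
b=bot.read_camera("side")[:,:,::-1][60:300,220:440]; c=bot.read_camera("scene")[:,:,::-1][100:340,230:450]
cv2.imwrite("pics/x3.png",cv2.resize(np.hstack([b,c]),(800,436),interpolation=2))
E
```

```text
position: [0.6504, 0.0953, 0.3049]
ft_force: [-13.7, -3.9, 16.3]
width: 0.0095
grip_force: 41.0
rot [-0.001  0.001  0.01 ] shift [0.0005 0.0034 0.0017] q [ 0.08  0.67 -0.57  1.04  0.25  1.77 -0.33] f [-13.7  -3.9  16.3] t 18.05 w 0.009532985592919666
theta est 1.3806633536355022 r 0.18085350764187005 nom 0.17753872816937716
```

View pics/x3.png

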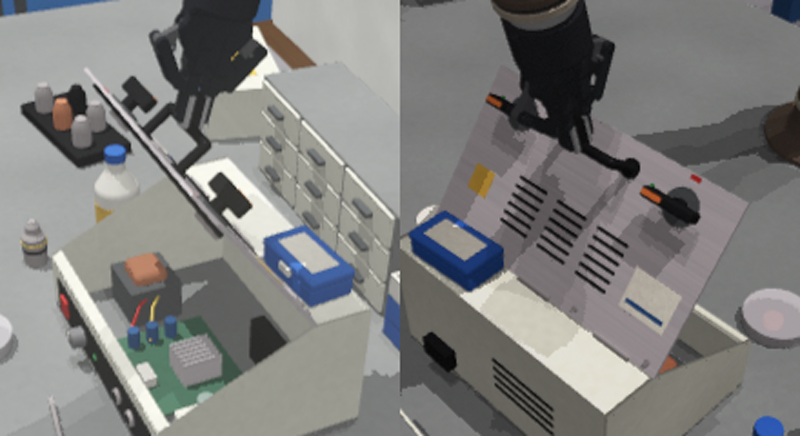

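The panel stands open at about 1.38 rad, both latches are across the slope, and the slide box is undisturbed. I release with a small opening and back off along the tool.

```bash
python3 drive.py '[[0,0,0,0,0,0,0.012],[0,0,0,0,0,0,0.02],[0,0,0,0,0,0,0.03],[0,0,0,0,0,0,0.03],[0,0,-0.005,0,0,0,0.03],[0,0,-0.01,0,0,0,0.03],[0,0,-0.02,0,0,0,0.03],[0,0,-0.03,0,0,0,0.03]]' 20;python3 drive.py '[[0,0,-0.03,0,0,0,0.03],[0,0,-0.03,0,0,0,0.03],[0,0,-0.02,0,0,0,0.03],[0,0,0,0,0,0,0.03],[0,0,0,0,0,0,0.03],[0,0,0,0,0,0,0.03]]'; python3 - <<'E'
from station import bot
import cv2,numpy as np
b=bot.read_camera("side")[:,:,::-1][60:380,200:440]; c=bot.read_camera("scene")[:,:,::-1][100:420,230:470]
cv2.imwrite("pics/x4.png",cv2.resize(np.hstack([b,c]),(800,533),interpolation=2))
E
```

```text
t: 18.82
position: [0.6619, 0.0973, 0.335]
tcp_rot: [[-0.078, 0.957, -0.278], [0.997, 0.075, -0.02], [0.002, -0.279, -0.96]]
ft_force: [0.0, 1.3, -1.3]
width: 0.0301
grip_force: 0.0
t: 19.32
position: [0.6605, 0.096, 0.3498]
tcp_rot: [[-0.078, 0.959, -0.274], [0.997, 0.074, -0.026], [-0.005, -0.275, -0.961]]
ft_force: [-0.4, 0.3, -0.1]
width: 0.0301
grip_force: 0.0
```

View pics/x4.png

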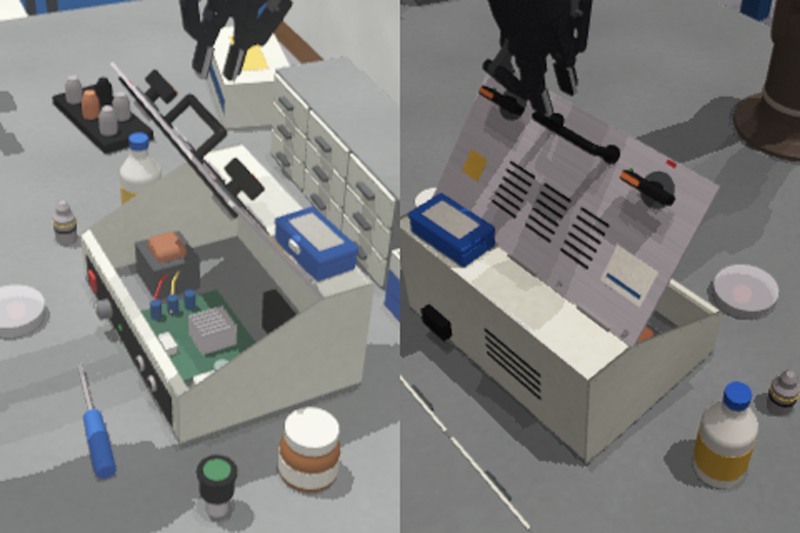

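The fingers are clear of the handle and the force reads about zero. The panel stands open, both latches are unlocked and the bystanders are in place. I hand it in.

```bash
python3 -c "
from station import bot
print(bot.sign_off())"
```

```text
the job is handed in; nothing more can be done
None
```

I turned both latches to their unlocked stops, swung the panel up to about 1.38 rad (stop at 1.40), released it and handed the job in at about 19 s, with nothing around the supply visibly moved in the last pictures.

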